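Pop up and rack the long sharpening plate

ROBOT

A 6-joint arm with a two-finger parallel gripper is mounted at the origin on the work surface. World frame = base frame: x ahead of the robot, y to its left, z up, the work surface at z = 0. Lengths are in m, angles in degrees, forces in N, time in s.
With the tool pointing down it reaches from about 0.25 to 0.725 m from the base axis. Payload 9.7 kg.
Tool frame: the origin (TCP) lies on the centre line of the jaws, within the pads' length; the fingertips stand 19 mm ahead of it and the grasp point (between the pads) is the TCP (bot.tcp_to_tips is the z of the fingertips in the tool frame, in m); z points along the fingers, y is the line along which they close (so a half turn about z gives the same grasp; the last joint's range is limited). The gripper opens to 85 mm and grips with 20 to 120 N. Pads are 22 mm wide; open, the fingers measure 114 mm over their backs; the gripper's body (76 mm by 85 mm) begins 54 mm behind the grasp point. The pads swing forward as they close: fully open they stand 13 mm farther back than shut.
Start: joints at [67.323, 4.979, 10.078, 95.1, 0, 90], TCP at [0.212, 0.507, 0.25] pointing down, gripper open.
Joint ranges: [-179.16, 179.16], [-48.56, 103.87], [-65.8, 70.77], [-126.05, 130.52], [-82.76, 87.17], [-180, 180]. Speed limits (degrees/s): [127.2, 127.2, 147.25, 180, 180, 180].

INTERFACE

Orientations are given as [roll, pitch, yaw] about the fixed x, y, z axes, in that order (R = Rz(yaw) Ry(pitch) Rx(roll)).
In Python, from workcell import bot gives the robot as it stands. The module is installed in compiled form; this text tells all that it offers.
- The arm moves only by the tool play_rows, never from a script. Its argument "increments" is a list of rows, each an object with "slide": the shift along the tool's x, y, z in mm, a list of three; "angular": the turn, a rotation vector about the tool's x, y, z in degrees, a list of three; "claw": the opening, from -1 (shut) to 1 (fully open). In form: [{"slide": [x, y, z], "angular": [rx, ry, rz], "claw": claw}, ...]. A call has 1 to 8 rows; each row shifts and turns the commanded pose from where the row before left it, along the tool's axes as they then stand; what a row does not reach is not made up. A row lasts 1/10 s, in which the tool goes at most 50 mm and 8.59 degrees, less where a joint would pass 70% of its speed; a pose out of reach is approached as far as the arm can. A call is refused whole if a number of a shift passes 50 or a number of a turn 8.59, either way. A call with a gripper value outside its range is refused whole. The fingers move at their own pace and stop on an object; "squeeze" is the grip in N (left out, the last holds). Time passes only in rows, so rows that do not move let the fingers close. It gives the time, the measured TCP pose, the force, the opening and the grip force at its end, in the units of the state.
- bot.get_obs(): the state, without advancing time (a new reading comes with each control period).
- bot.camera(name): name is "scene" or "top" or "wrist"; returns the picture (384x512x3 uint8, red, green, blue); there is no depth.
- bot.camera_info(name): a dict with "fovy" (degrees; the focal length in pixels is half the picture's height over the tangent of half this angle, whatever the lens; pixels are square), "cx", "cy" (the principal point, pixels), "k1" (the pictures are not rectified: a ray, as slopes to the right and down, at radius r is drawn at 1 + k1 r^2 times it, then the intrinsics apply), "R" (3x3) and "t" (3): a world point X has camera coordinates R X + t. Camera axes: x right, y down, z forward; pixel columns grow to the right and rows downward; lengths in m; the calibration is good to about 2 mm. A picture is of the moment at which its call begins: read the wrist's pose just before it. camera_info takes no time and is no camera call; for the wrist camera it gives the pose at the moment of the call.
- bot.job_done(): hands the job in; it is judged then, once.
The state is a dict: "time": time; "q": joint angles; "qd": joint speeds; "joint_efforts": joint torques, N m; "ee_pos": TCP position; "tcp_rot": TCP orientation; "wrist_force": force on the tool from outside, world axes, zero at the start; "torque": the same for the moment, N m; "opening": finger opening in m; "grasp_force": force on a finger pad.
Only numpy, scipy, OpenCV 4.12 (cv2) and the standard library are available. Lean on these libraries where they do the work, as an engineer would, in place of code of your own. Each camera call takes 0.05 s, during which the arm holds its last target. There are 200 camera calls.

TASK

Two look-alike yellow-edged sharpening plates, one longer than the other, stand sunk in the slots of the black caddy. Press down the red pedal beside the longer plate's slot so that this plate pops up, slide it straight up out of the caddy by its raised top edge, and stand it upright, fully down, in the wooden cradle whose slot matches its length. Set it down gently without dropping it, and leave the shorter plate and everything else on the bench where they are.

Things in the scene. Friction and masses are not known exactly. Their poses are not given: they have to be found in the camera images.
- plate_long: the longer sharpening plate, a stiff slab standing on its long edge: 150 mm long (its x), 8 mm thick (its y), 65 mm high (its z), yellow rim and grey steel faces, about 0.3 kg. Origin: centre of its bottom edge. At the start it stands in one of the caddy's two slots with its top edge 5 mm below the caddy's top.
- plate_long_top (a point): centre of the longer plate's top edge, 65 mm above its origin
- plate_short: the shorter, otherwise identical plate: 110 mm long (its x), 8 mm thick, 65 mm high. Origin: centre of its bottom edge. It stands in the caddy's other slot and stays there.
- caddy: fixed black caddy. Origin: centre of its underside. Body 176 mm (its x) by 92 mm (its y), 92 mm high, with two slots open at the top that run along its x at y = +30 mm and y = -30 mm, each 160 mm long and 11 mm wide; the plates rest on ledges 22 mm above the bench. A pedal sticks out on each long side, to 120 mm from the centre. Either plate may be in either slot.
- pedal_left (a joint): see-saw pedal at the caddy's +y side, under the plate in the y = +30 mm slot. 0 = pad up, plate down; 0.77 rad = pad fully down, which lifts that plate by 30 mm, so that its top stands 25 mm above the caddy (it may then lean up to 0.1 rad in its slot). It is stiff (up to about 12 N at the pad) and stays where it is left. The hinge axis runs along the caddy's x at y = +70 mm, z = 30.5 mm.
- pedal_right (a joint): the same pedal at the caddy's -y side, for the plate in the y = -30 mm slot; hinge axis at y = -70 mm, z = 30.5 mm.
- pedal_left_pad (a point): centre of the upper face of the left pedal's red pad (44 mm along the caddy's x, 26 mm wide), 56 mm above the bench when up; it moves down by about 35 mm, to about 20 mm above the bench
- pedal_right_pad (a point): the same point on the right pedal's red pad
- cradle_long: fixed wooden cradle for the longer plate: a block 190 mm (its x) by 54 mm, 45 mm high, with one slot along its x, 162 mm long and 14 mm wide (its mouth flares to 30 mm), whose floor is 15 mm above the bench. Origin: centre of its underside.
- cradle_short: fixed wooden cradle for the shorter plate, empty: a block 150 mm by 54 mm, 45 mm high, its slot only 122 mm long. Origin: centre of its underside. The two cradles may change places.
- mug: bystander: blue mug, 82 mm across, 95 mm high; origin centre of its underside
- oil_can: bystander: yellow can, 64 mm across, 150 mm high; origin centre of its underside
- jar: bystander: glass jar with brass cap, 72 mm across, 100 mm high; origin centre of its underside
- hammer: bystander: hammer lying along its x, to the robot's right
- screwdriver: bystander: screwdriver lying along its x, near the robot
- brush: bystander: brush lying along its x, to the robot's left
- oilstone: bystander: brick-red oilstone 150 by 50 by 25 mm; origin centre of its underside
Mind the look-alikes: they are no part of the job. What is shaped like the plate_long but purple or white is not meant.

How it is judged (in metres and radians):
On the way, in this order (a step that is already met when the one before it is completed fails the run):
1. the longer plate has been raised in its slot by its pedal (more than 20 mm up, not touched by the fingers) (z of plate_long in the frame of caddy between 0.042 and 0.065 m and angle between plate_long's own z axis and vertical below 0.2 rad and contact force between the fingers and plate_long below 0.1 N), for 0.1 s.
2. the longer plate has been drawn upright, clear of the top of the caddy (z of plate_long in the frame of caddy above 0.095 m and angle between plate_long's own z axis and vertical below 0.4 rad), for 0.05 s.
At the end, for the whole second after the job is handed in: The longer plate stands released and at rest in the long cradle, bottom within 5 mm of the slot floor, centred within 12 mm along and 10 mm across, within 0.15 rad of the slot and 0.3 rad of upright; the shorter plate is within 12 mm of its start; bystanders within 40 mm of theirs (z of plate_long in the frame of cradle_long between 0.01 and 0.02 m and x of plate_long in the frame of cradle_long between -0.012 and 0.012 m and y of plate_long in the frame of cradle_long between -0.01 and 0.01 m and angle between plate_long's own z axis and vertical below 0.3 rad and angle between the x axis of plate_long and the x axis of cradle_long, either way round below 0.15 rad and linear speed of plate_long below 0.03 m/s and contact force between the fingers and plate_long below 0.1 N and distance of plate_short from where it was at the start of the episode below 0.012 m); the robot touches nothing.
It fails at once if the shorter plate is raised or shifted by more than 12 mm (distance of plate_short from where it was at the start of the episode above 0.012 m).
It fails at once if the longer plate is dropped at the cradle (moves faster than 0.45 m/s there without being held) (horizontal distance between plate_long and cradle_long below 0.12 m and linear speed of plate_long above 0.45 m/s and contact force between the fingers and plate_long below 0.1 N).
It fails at once if a bystander is shifted by more than 40 mm (distance of any of mug, oil_can, jar, hammer, screwdriver, brush, oilstone from where it was at the start of the episode above 0.04 m).
It also fails if it takes over 51 s, if anything falls off the work surface, if the arm or the gripper's body presses on something with over 40 N, if the wrist force passes 120 N, or if a joint passes its speed limit or range.

## Working session

There is one attempt and no reset: what is moved stays moved. The work goes in short steps, Python scripts to look and compute and a tool call to move; the robot and the scene stay as the last step left them, time stands still between calls to the robot, and variables do not carry over. Pictures are saved under pics/ and viewed, at most 10 in all, crops included, and the job is handed in when it is done.

Besides the shell and the picture viewer there is one more tool, called after "Call:" by a JSON object that holds its "name" and its "arguments", one argument or row to a line. play_rows: Moves the arm, as the interface text tells. Its arguments: {"type":"object","properties":{"increments":{"type":"array"},"squeeze":{"type":"number"}},"required":["increments"]}

```bash
mkdir -p pics; cat > h.py <<'E'
import numpy as np, cv2
from workcell import bot
def snap(n,f):
    im=bot.camera(n); cv2.imwrite('pics/'+f+'.png',im[:,:,::-1]); return im
def ray(info,u,v):
    f=192/np.tan(np.radians(info['fovy'])/2)
    x=np.array([(u-info['cx'])/f,(v-info['cy'])/f]); y=x.copy()
    for _ in range(20): y=x/(1+info['k1']*(y@y))
    R=np.array(info['R']);t=np.array(info['t'])
    return -R.T@t, R.T@np.array([y[0],y[1],1])
def onz(info,u,v,z):
    o,d=ray(info,u,v); return o+d*(z-o[2])/d[2]
def proj(info,X):
    f=192/np.tan(np.radians(info['fovy'])/2)
    c=np.array(info['R'])@X+np.array(info['t']); y=c[:2]/c[2]; y=y*(1+info['k1']*(y@y))
    return y*f+[info['cx'],info['cy']]
E
python3 - <<'E'
from h import *
print(bot.get_obs())
a=snap('top','top0');b=snap('scene','scene0')
for n in('top','scene','wrist'):print(n,bot.camera_info(n))
E
```

```text
{'time': 0.0, 'q': array([ 6.73225511e+01,  5.01038935e+00,  1.00338007e+01,  9.51004426e+01,
       -1.43014303e-03,  9.00023792e+01]), 'qd': array([-0.00544653, -0.02115161, -0.02444142,  0.02139786, -0.07699688,
       -0.01735062]), 'joint_efforts': array([ 2.57714295e-03, -5.20384991e+01,  4.64806044e+01,  1.60905684e-02,
       -2.77890035e-05,  1.48983435e-05]), 'ee_pos': array([0.2119717 , 0.5072782 , 0.24958403]), 'tcp_rot': array([-1.79922969e+02,  1.43334049e-03,  1.57320174e+02]), 'wrist_force': array([-0.23397751, -0.43534653,  0.10119807]), 'torque': array([-0.06563998, -0.00459705,  0.00781391]), 'grasp_force': 0.0, 'opening': 0.0855865037142997}
top {'fovy': 44.21435669951131, 'cx': 251.19576098971135, 'cy': 199.09203149772836, 'k1': -0.07487479413123947, 'R': array([[-0.0398187 , -0.99918563, -0.00652318],
       [-0.97871398,  0.04031661, -0.20123003],
       [ 0.20132915, -0.00162839, -0.97952229]]), 't': array([0.01805826, 0.53965375, 1.81167689])}
scene {'fovy': 53.123574345954616, 'cx': 258.8915397189439, 'cy': 191.61982087389725, 'k1': 0.02412153381442504, 'R': array([[-0.10920626,  0.99399336,  0.00715533],
       [ 0.84580858,  0.09670248, -0.5246489 ],
       [-0.52218946, -0.05124291, -0.85128863]]), 't': array([ 0.05390318, -0.41201859,  1.55585294])}
wrist {'fovy': 65.33976600170128, 'cx': 252.2796368797694, 'cy': 197.3267086749317, 'k1': -0.07202230290537089, 'R': array([[ 3.84723996e-01,  9.23031657e-01, -8.36060563e-05],
       [ 8.83904062e-01, -3.68389332e-01,  2.88102257e-01],
       [ 2.65896704e-01, -1.10913751e-01, -9.57599646e-01]]), 't': array([-0.54911752, -0.03753929,  0.37892721])}
```

View pics/top0.png

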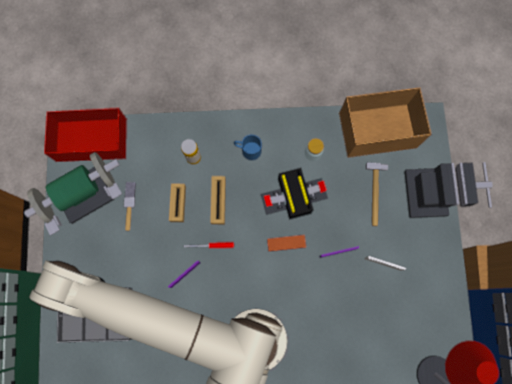

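View pics/scene0.png

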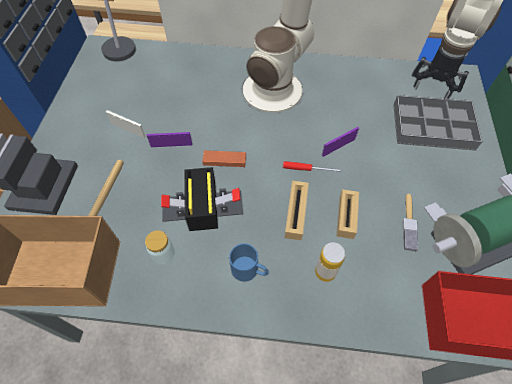

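The top view shows the caddy at about (295,193), with its two yellow plate edges and red pads at (268,199) and (322,186). The cradles are at (177,202), short, and (218,200), long.

```bash
python3 - <<'E'
from h import *
def comps(im,m,lo,roi):
    u0,v0,u1,v1=roi; k=np.zeros_like(m);k[v0:v1,u0:u1]=m[v0:v1,u0:u1]
    n,l,s,c=cv2.connectedComponentsWithStats(k.astype(np.uint8))
    return [(c[i],s[i][4],cv2.minAreaRect(np.argwhere(l==i)[:,::-1].astype(np.float32))) for i in range(1,n) if s[i][4]>=lo]
def fit(info,r,z):
    P=np.array([onz(info,u,v,z)[:2] for u,v in cv2.boxPoints(r)])
    e=P[1]-P[0];f=P[2]-P[1]
    if np.hypot(*e)<np.hypot(*f): e,f=f,e
    return P.mean(0).round(4),np.hypot(*e).round(4),np.hypot(*f).round(4),np.degrees(np.arctan2(e[1],e[0])).round(1)%180
rois={'top':(240,160,345,225),'scene':(155,160,250,235)}
crois={'top':(160,165,235,235),'scene':(275,175,365,245)}
for n in('top','scene'):
    im=cv2.imread(f'pics/{n}0.png');info=bot.camera_info(n)
    H=cv2.cvtColor(im,cv2.COLOR_BGR2HSV);h,s,v=[H[...,i].astype(int) for i in range(3)]
    for nm,m,z,roi in(('yel',(h>22)&(h<36)&(s>140)&(v>90),.087,rois[n]),('red',((h<6)|(h>174))&(s>170)&(v>90),.056,rois[n]),('wood',(h>8)&(h<26)&(s>70)&(v>110),.045,crois[n])):
        for c,a,r in comps(im,m,12,roi): print(n,nm,c.round(1),a,fit(info,r,z))
    x0,y0,x1,y1=rois[n]; cv2.imwrite(f'pics/{n}c.png',cv2.resize(im[y0:y1,x0:x1],None,fx=4 if n=='top' else 5,fy=4 if n=='top' else 5,interpolation=2))
a=cv2.imread('pics/topc.png');b=cv2.imread('pics/scenec.png')
w=max(a.shape[1],b.shape[1]);
o=np.zeros((a.shape[0]+b.shape[0],w,3),np.uint8);o[:a.shape[0],:a.shape[1]]=a;o[a.shape[0]:,:b.shape[1]]=b
s=min(1,595/o.shape[0]);cv2.imwrite('pics/crop1.png',cv2.resize(o,None,fx=s,fy=s))
E
```

```text
top yel [288.  193.1] 145 (array([ 0.5522, -0.1475]), np.float64(0.1556), np.float64(0.0149), np.float64(12.699999999999989))
top yel [302.9 189.4] 104 (array([ 0.564 , -0.2064]), np.float64(0.1129), np.float64(0.014), np.float64(12.800000000000011))
top red [321.8 186.1] 60 (array([ 0.5811, -0.2863]), np.float64(0.0434), np.float64(0.0217), np.float64(14.099999999999994))
top red [267.3 200.2] 66 (array([ 0.5328, -0.0671]), np.float64(0.0448), np.float64(0.0231), np.float64(11.0))
top wood [217.6 199.4] 534 (array([0.5467, 0.128 ]), np.float64(0.1906), np.float64(0.0563), np.float64(178.4))
top wood [176.6 202.2] 440 (array([0.542 , 0.2931]), np.float64(0.1508), np.float64(0.0583), np.float64(176.7))
scene yel [208.8 192.4] 134 (array([ 0.5574, -0.1506]), np.float64(0.1476), np.float64(0.0111), np.float64(12.3))
scene yel [189.6 194.9] 134 (array([ 0.579 , -0.2074]), np.float64(0.1305), np.float64(0.0095), np.float64(11.6))
scene red [235.8 194.5] 85 (array([ 0.5403, -0.0696]), np.float64(0.0472), np.float64(0.0228), np.float64(13.2))
scene red [165.1 200.7] 86 (array([ 0.5895, -0.2867]), np.float64(0.0442), np.float64(0.0222), np.float64(13.800000000000011))
scene wood [296.2 210.4] 818 (array([0.5642, 0.1271]), np.float64(0.2103), np.float64(0.0567), np.float64(177.8))
scene wood [347.7 214.1] 776 (array([0.5615, 0.2888]), np.float64(0.1725), np.float64(0.0613), np.float64(176.2))
```

View pics/crop1.png

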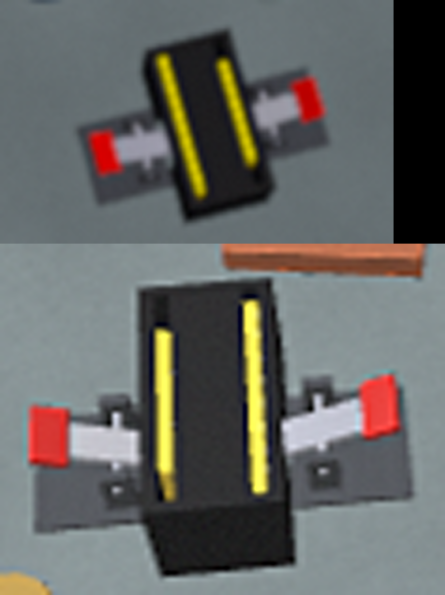

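The longer plate is in the +y (left) slot, with its centre near (0.555,-0.149) and yaw about 12.5°. Its pad is near (0.537,-0.07). Next I move above it for a closer wrist look.

Call:
{"name": "play_rows", "arguments": {
  "increments": [
    {"slide":[33,-29,-2],"angular":[0,0,0],"claw":1},
    {"slide":[33,-29,-2],"angular":[0,0,0],"claw":1},
    {"slide":[33,-29,-2],"angular":[0,0,0],"claw":1},
    {"slide":[33,-29,-2],"angular":[0,0,0],"claw":1}
  ]
}}

```text
time: 0.5
ee_pos: [0.0443, 0.4504, 0.258]
tcp_rot: [-180.0, 0.0, 157.3]
wrist_force: [-1.4, -0.3, 0.4]
opening: 0.0857
grasp_force: 0.0
```

Call:
{"name": "play_rows", "arguments": {
  "increments": [
    {"slide":[-41,-22,-2],"angular":[0,0,0],"claw":1},
    {"slide":[-41,-22,-2],"angular":[0,0,0],"claw":1},
    {"slide":[-41,-22,-2],"angular":[0,0,0],"claw":1},
    {"slide":[-41,-22,-2],"angular":[0,0,0],"claw":1},
    {"slide":[-41,-22,-2],"angular":[0,0,0],"claw":1},
    {"slide":[-41,-22,-2],"angular":[0,0,0],"claw":1},
    {"slide":[-41,-22,-2],"angular":[0,0,0],"claw":1},
    {"slide":[-41,-22,-2],"angular":[0,0,0],"claw":1}
  ]
}}

```text
time: 1.3
ee_pos: [0.2809, 0.1607, 0.2744]
tcp_rot: [180.0, 0.0, 157.3]
wrist_force: [0.8, 0.7, -0.2]
opening: 0.0853
grasp_force: 0.0
```

Call:
{"name": "play_rows", "arguments": {
  "increments": [
    {"slide":[-41,-22,-2],"angular":[0,0,0],"claw":1},
    {"slide":[-41,-22,-2],"angular":[0,0,0],"claw":1},
    {"slide":[-41,-22,-2],"angular":[0,0,0],"claw":1},
    {"slide":[-41,-22,-2],"angular":[0,0,0],"claw":1},
    {"slide":[-41,-22,-2],"angular":[0,0,0],"claw":1},
    {"slide":[-41,-22,-2],"angular":[0,0,0],"claw":1},
    {"slide":[-41,-22,-2],"angular":[0,0,0],"claw":1},
    {"slide":[-41,-22,-2],"angular":[0,0,0],"claw":1}
  ]
}}

```text
time: 2.1
ee_pos: [0.5159, -0.1283, 0.29]
tcp_rot: [180.0, -0.0, 157.3]
wrist_force: [0.5, 0.8, 1.5]
opening: 0.0855
grasp_force: 0.0
```

Call:
{"name": "play_rows", "arguments": {
  "increments": [
    {"slide":[0,0,0],"angular":[0,0,-7],"claw":-1},
    {"slide":[0,0,0],"angular":[0,0,-7],"claw":-1},
    {"slide":[0,0,0],"angular":[0,0,-7],"claw":-1},
    {"slide":[0,0,0],"angular":[0,0,-7],"claw":-1},
    {"slide":[0,0,0],"angular":[0,0,-7],"claw":-1},
    {"slide":[0,0,0],"angular":[0,0,0],"claw":-1}
  ]
}}

```text
time: 2.7
ee_pos: [0.515, -0.1264, 0.2899]
tcp_rot: [180.0, -0.0, -167.6]
wrist_force: [-0.0, -0.4, 0.1]
opening: 0.0003
grasp_force: 0.0
```

```bash
python3 - <<'E'
from h import *
o=bot.get_obs();print(o['time'],o['q'].round(1),o['ee_pos'].round(4),o['tcp_rot'].round(2))
i=bot.camera_info('wrist'); im=snap('wrist','w1'); print(i)
np.save('w1info.npy',i,allow_pickle=True)
E
```

```text
2.7 [-13.8   3.4  12.8  99.5  -0.  -26.2] [ 0.515  -0.1264  0.2899] [ 1.7998e+02 -4.0000e-02 -1.6758e+02]
{'fovy': 65.33976600170128, 'cx': 252.2796368797694, 'cy': 197.3267086749317, 'k1': -0.07202230290537089, 'R': array([[-0.21597002,  0.97639859,  0.00165792],
       [ 0.93507215,  0.20633963,  0.28820832],
       [ 0.2810641 ,  0.06379463, -0.9575663 ]]), 't': array([ 0.23455403, -0.50384558,  0.28103241])}
```

View pics/w1.png

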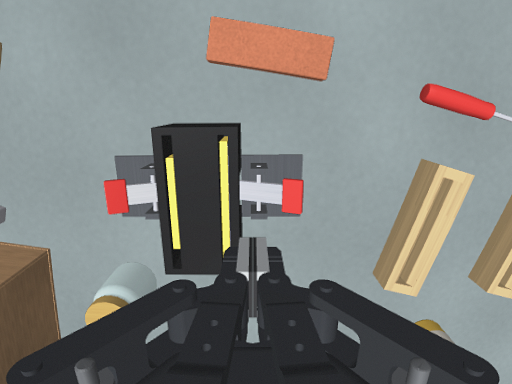

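The wrist view shows the longer plate at about (224,195), partly hidden by the fingers, its pad at (292,196), and the long cradle at about (425,228).

```bash
cat > m.py <<'E'
from h import *
def mask(im,kind):
    H=cv2.cvtColor(im,cv2.COLOR_BGR2HSV);h,s,v=[H[...,i].astype(int) for i in range(3)]
    return {'yel':(h>22)&(h<36)&(s>140)&(v>90),'red':((h<6)|(h>174))&(s>170)&(v>90),'wood':(h>8)&(h<26)&(s>40)&(v>110)}[kind]
def blobs(m,lo,roi):
    u0,v0,u1,v1=roi;k=np.zeros(m.shape,np.uint8);k[v0:v1,u0:u1]=m[v0:v1,u0:u1]
    n,l,s,c=cv2.connectedComponentsWithStats(k)
    return [np.argwhere(l==i)[:,::-1].astype(np.float32) for i in range(1,n) if s[i][4]>=lo]
def axisfit(info,P,z):
    W=np.array([onz(info,u,v,z)[:2] for u,v in P]).astype(np.float32)
    (c,wh,a)=cv2.minAreaRect(W*1000); B=cv2.boxPoints((c,wh,a))
    e=B[1]-B[0];f=B[2]-B[1]
    if np.hypot(*e)<np.hypot(*f): e,f=f,e
    return np.array(c).round(1),np.hypot(*e).round(1),np.hypot(*f).round(1),(np.degrees(np.arctan2(e[1],e[0]))%180).round(2)
E
python3 - <<'E'
from m import *
info=np.load('w1info.npy',allow_pickle=True).item();im=cv2.imread('pics/w1.png')
for k,z,roi in(('yel',.087,(140,110,250,280)),('red',.056,(90,160,320,230)),('wood',.045,(360,150,480,305))):
    for P in blobs(mask(im,k),40,roi): print(k,P.mean(0),len(P),axisfit(info,P,z), [onz(info,*p,z)[:2].round(4) for p in (P[P[:,1].argmin()],P[P[:,1].argmax()])])
x=im[150:305,365:512];cv2.imwrite('pics/cr.png',cv2.resize(x,None,fx=3.5,fy=3.5))
E
```

```text
yel [221.60115 186.13295] 173 (array([ 546.8, -155.3]), np.float32(139.7), np.float32(8.7), np.float32(9.48)) [array([ 0.4777, -0.1648]), array([ 0.6152, -0.1406])]
red [116.14776 195.97313] 670 (array([ 583.7, -287.6]), np.float32(44.7), np.float32(27.1), np.float32(13.02)) [array([ 0.5595, -0.2823]), array([ 0.6083, -0.2951])]
red [292.12692 195.60397] 654 (array([535.8, -70.9]), np.float32(44.3), np.float32(24.4), np.float32(12.32)) [array([ 0.5165, -0.0862]), array([ 0.5562, -0.0604])]
wood [421.08362 226.66394] 7091 (array([551.3, 115.6]), np.float32(190.5), np.float32(81.7), np.float32(177.25)) [array([0.4552, 0.08  ]), array([0.6482, 0.1499])]
wood [475.4869  272.50262] 191 (array([594.2, 224.6]), np.float32(52.3), np.float32(17.4), np.float32(27.1)) [array([0.5669, 0.2204]), array([0.6135, 0.2443])]
```

View pics/cr.png

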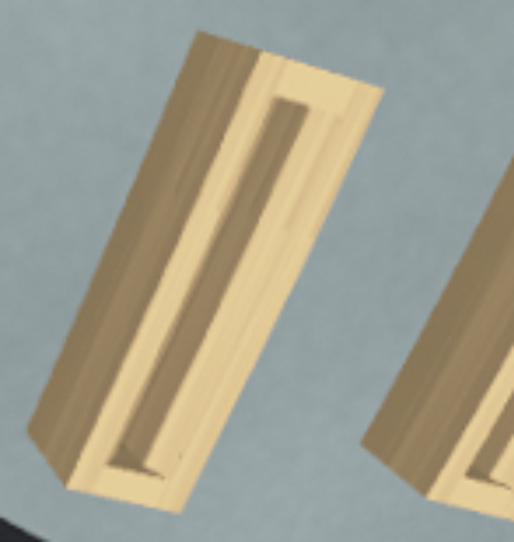

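Call:
{"name": "play_rows", "arguments": {
  "increments": [
    {"slide":[-16,25.5,0],"angular":[0,0,0],"claw":-1},
    {"slide":[-16,25.5,0],"angular":[0,0,0],"claw":-1},
    {"slide":[0,0,45],"angular":[0,0,0],"claw":-1},
    {"slide":[0,0,45],"angular":[0,0,0],"claw":-1},
    {"slide":[0,0,45],"angular":[0,0,0],"claw":-1},
    {"slide":[0,0,45],"angular":[0,0,0],"claw":-1},
    {"slide":[0,0,25],"angular":[0,0,0],"claw":-1},
    {"slide":[0,0,0],"angular":[0,0,0],"claw":-1}
  ]
}}

```text
time: 3.55
ee_pos: [0.5332, -0.0694, 0.0814]
tcp_rot: [179.9, -0.3, -167.9]
wrist_force: [-0.1, 0.3, -0.5]
opening: -0.0004
grasp_force: 0.0
```

Call:
{"name": "play_rows", "arguments": {
  "increments": [
    {"slide":[0,0,5],"angular":[0,0,0],"claw":-1},
    {"slide":[0,0,5],"angular":[0,0,0],"claw":-1},
    {"slide":[0,0,5],"angular":[0,0,0],"claw":-1},
    {"slide":[0,0,0],"angular":[0,0,0],"claw":-1}
  ]
}}

```text
time: 3.95
ee_pos: [0.5368, -0.0695, 0.0722]
tcp_rot: [-180.0, 0.2, -167.7]
wrist_force: [0.3, 0.8, 1.5]
opening: -0.0002
grasp_force: 1.0
```

```bash
python3 - <<'E'
from m import *
i=np.load('w1info.npy',allow_pickle=True).item()
C=np.array([[262,50],[384,89],[181,514],[68,488]])/3.5+[365,150]
W=np.array([onz(i,*p,.045)[:2] for p in C]);c=W.mean(0);d=(W[2]+W[3]-W[0]-W[1])/2
e=(W[1]+W[2]-W[0]-W[3])/2
print('cradle',c,np.hypot(*d),np.hypot(*e),np.degrees(np.arctan2(d[1],d[0])))
S=np.array([[275,98],[307,105],[163,478],[108,464]])/3.5+[365,150]
W=np.array([onz(i,*p,.03)[:2] for p in S]);print(W)
E
```

```text
cradle [0.55242436 0.13031363] 0.1906539131865722 0.05378159681998234 -2.4203040311727184
[[0.4728012  0.13020193]
 [0.47244885 0.14433796]
 [0.64163563 0.14961905]
 [0.63972331 0.1224753 ]]
```

Call:
{"name": "play_rows", "arguments": {
  "increments": [
    {"slide":[0,0,5],"angular":[0,0,0],"claw":-1},
    {"slide":[0,0,5],"angular":[0,0,0],"claw":-1},
    {"slide":[0,0,5],"angular":[0,0,0],"claw":-1}
  ]
}}

```text
time: 4.25
ee_pos: [0.5371, -0.0691, 0.0579]
tcp_rot: [180.0, 0.3, -167.7]
wrist_force: [-1.4, 7.6, 10.2]
opening: -0.0
grasp_force: 5.3
```

Call:
{"name": "play_rows", "arguments": {
  "increments": [
    {"slide":[0,0,5],"angular":[0,0,0],"claw":-1},
    {"slide":[0,0,5],"angular":[0,0,0],"claw":-1},
    {"slide":[0,0,0],"angular":[0,0,0],"claw":-1}
  ]
}}

```text
time: 4.55
ee_pos: [0.5369, -0.0686, 0.0474]
tcp_rot: [179.9, 0.2, -167.7]
wrist_force: [0.1, 7.8, 5.9]
opening: -0.0001
grasp_force: 3.7
```

Call:
{"name": "play_rows", "arguments": {
  "increments": [
    {"slide":[0,0,3],"angular":[0,0,0],"claw":-1},
    {"slide":[0,0,3],"angular":[0,0,0],"claw":-1},
    {"slide":[0,0,0],"angular":[0,0,0],"claw":-1}
  ]
}}

```text
time: 4.85
ee_pos: [0.5372, -0.069, 0.0424]
tcp_rot: [180.0, 0.3, -167.7]
wrist_force: [-3.0, 5.7, 13.0]
opening: 0.0002
grasp_force: 7.2
```

Call:
{"name": "play_rows", "arguments": {
  "increments": [
    {"slide":[0,0,2],"angular":[0,0,0],"claw":-1},
    {"slide":[0,0,0],"angular":[0,0,0],"claw":-1}
  ]
}}

```text
time: 5.05
ee_pos: [0.5373, -0.069, 0.042]
tcp_rot: [-180.0, 0.3, -167.7]
wrist_force: [-7.6, 6.7, 25.2]
opening: -0.0
grasp_force: 13.5
```

```bash
python3 - <<'E'
from m import *
o=bot.get_obs();print(o['ee_pos'].round(4),o['wrist_force'].round(1))
im=snap('scene','s2')
x=im[150:250,150:260,::-1];cv2.imwrite('pics/s2c.png',cv2.resize(x,None,fx=5,fy=5))
E
```

```text
[ 0.5373 -0.069   0.042 ] [-7.6  6.7 25.2]
```

View pics/s2c.png

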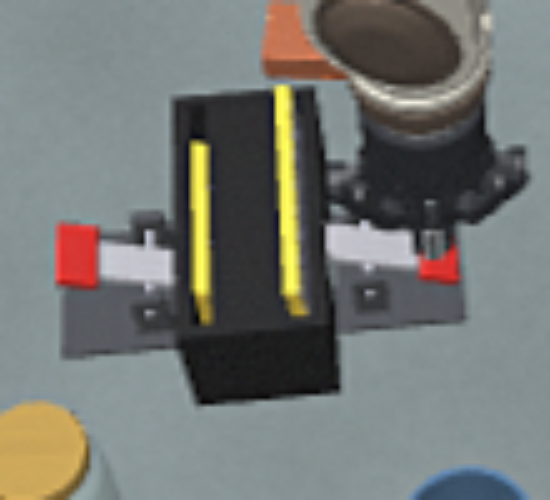

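The pedal is at its stop (25 N) and the longer plate's top stands proud of the caddy at about (290,200) in the crop. I'll raise the tool and measure.

Call:
{"name": "play_rows", "arguments": {
  "increments": [
    {"slide":[0,0,-10],"angular":[0,0,0],"claw":-1},
    {"slide":[0,0,-40],"angular":[0,0,0],"claw":-1},
    {"slide":[0,0,-45],"angular":[0,0,0],"claw":-1},
    {"slide":[0,0,-45],"angular":[0,0,0],"claw":-1},
    {"slide":[0,0,-45],"angular":[0,0,0],"claw":-1},
    {"slide":[0,0,-45],"angular":[0,0,0],"claw":-1},
    {"slide":[0,0,0],"angular":[0,0,0],"claw":-1},
    {"slide":[0,0,0],"angular":[0,0,0],"claw":-1}
  ]
}}

```text
time: 5.9
ee_pos: [0.5362, -0.0699, 0.2692]
tcp_rot: [-179.9, 0.2, -167.7]
wrist_force: [0.0, 0.2, -0.9]
opening: -0.0002
grasp_force: 0.0
```

```bash
python3 - <<'E'
from m import *
o=bot.get_obs();print(o['ee_pos'].round(4),o['tcp_rot'].round(2),o['wrist_force'].round(1))
i=bot.camera_info('wrist');im=snap('wrist','w2')[:,:,::-1]
np.save('w2info.npy',i,allow_pickle=True)
for P in blobs(mask(im,'yel'),100,(0,60,512,300)): print(P.mean(0),len(P),P.min(0),P.max(0),axisfit(i,P,.117),axisfit(i,P,.087))
for P in blobs(mask(im,'red'),100,(0,60,512,300)): print(P.mean(0),len(P))
E
```

```text
[ 0.5362 -0.0699  0.2692] [-179.92    0.19 -167.71] [ 0.   0.2 -0.9]
[168.83064 195.41129] 248 [163. 127.] [176. 259.] (array([ 563. , -147.3]), np.float32(133.6), np.float32(2.7), np.float32(13.06)) (array([ 573.9, -153.9]), np.float32(148.2), np.float32(3.0), np.float32(13.06))
[436.48813  72.81003] 1516
[254.87038 166.80864] 648
[ 65.05461 174.48665] 824
```

View pics/w2.png

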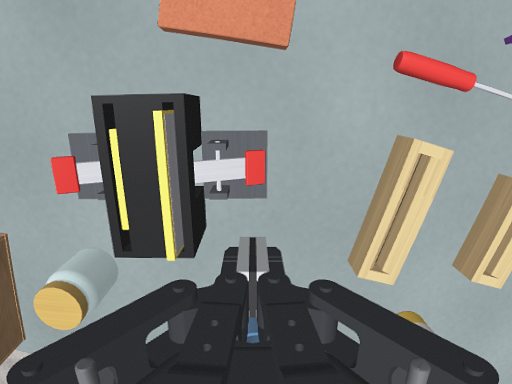

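The longer plate's raised top edge runs from about (158,112) to (171,259). I'll fit it with a looser mask, along with the cradle corners (402,136), (453,152), (392,283) and (349,264).

```bash
python3 - <<'E'
from m import *
im=cv2.imread('pics/w2.png');i=np.load('w2info.npy',allow_pickle=True).item()
H=cv2.cvtColor(im,cv2.COLOR_BGR2HSV);print(H[180,155:172].tolist())
m=(H[...,0]>20)&(H[...,0]<40)&(H[...,1]>90)&(H[...,2]>150)
for P in blobs(m,100,(90,90,200,280)): print(P.mean(0),len(P),P.min(0),P.max(0),axisfit(i,P,.117),axisfit(i,P,.087))
# cradle top (bright wood) contour
w=(H[...,0]>8)&(H[...,0]<28)&(H[...,1]>40)&(H[...,2]>185)
for P in blobs(w,400,(330,120,460,300)):
    print('cradle',len(P),axisfit(i,P,.045))
E
```

```text
[[135, 10, 53], [130, 14, 54], [124, 34, 53], [28, 79, 81], [29, 141, 239], [30, 122, 250], [30, 122, 246], [30, 123, 246], [30, 123, 246], [30, 122, 246], [30, 123, 247], [30, 121, 251], [27, 152, 210], [23, 166, 123], [22, 46, 138], [90, 2, 113], [110, 15, 105]]
[163.52945 184.3623 ] 1358 [153. 110.] [174. 260.] (array([ 557.2, -152.8]), np.float32(149.9), np.float32(9.0), np.float32(12.62)) (array([ 567.4, -160. ]), np.float32(166.2), np.float32(10.0), np.float32(12.62))
[118.34545 178.16924] 715 [109. 129.] [128. 229.] (array([ 557.4, -197.3]), np.float32(99.1), np.float32(7.1), np.float32(12.61)) (array([ 567.7, -209.4]), np.float32(109.9), np.float32(7.9), np.float32(12.61))
cradle 4437 (array([552. , 128.8]), np.float32(191.0), np.float32(54.8), np.float32(177.19))
```

Call:
{"name": "play_rows", "arguments": {
  "increments": [
    {"slide":[-1,-42,0],"angular":[0,0,0],"claw":0.3},
    {"slide":[-1,-42,0],"angular":[0,0,0],"claw":0.3},
    {"slide":[0,0,0],"angular":[0,0,-0.3],"claw":0.3},
    {"slide":[0,0,40],"angular":[0,0,0],"claw":0.3},
    {"slide":[0,0,40],"angular":[0,0,0],"claw":0.3},
    {"slide":[0,0,0],"angular":[0,0,0],"claw":0.3},
    {"slide":[0,0,0],"angular":[0,0,0],"claw":0.3}
  ]
}}

```text
time: 6.65
ee_pos: [0.5547, -0.1509, 0.1872]
tcp_rot: [179.9, -0.1, -167.4]
wrist_force: [0.6, -0.1, 0.2]
opening: 0.0558
grasp_force: 0.0
```

Call:
{"name": "play_rows", "arguments": {
  "increments": [
    {"slide":[0,0,25],"angular":[0,0,0],"claw":0.3},
    {"slide":[0,0,25],"angular":[0,0,0],"claw":0.3},
    {"slide":[0,0,20],"angular":[0,0,0],"claw":0.3},
    {"slide":[0,0,0],"angular":[0,0,0],"claw":0.3},
    {"slide":[0,0,0],"angular":[0,0,0],"claw":0.3}
  ]
}}

```text
time: 7.15
ee_pos: [0.5562, -0.1514, 0.1197]
tcp_rot: [-179.9, 0.1, -167.4]
wrist_force: [0.5, 0.1, -0.1]
opening: 0.0554
grasp_force: 0.0
```

Aligned, with the tips around z ≈ 0.10. I'll go down 4 mm and close.

Call:
{"name": "play_rows", "arguments": {
  "increments": [
    {"slide":[0,0,4],"angular":[0,0,0],"claw":0.3},
    {"slide":[0,0,0],"angular":[0,0,0],"claw":-0.5},
    {"slide":[0,0,0],"angular":[0,0,0],"claw":-1},
    {"slide":[0,0,0],"angular":[0,0,0],"claw":-1},
    {"slide":[0,0,0],"angular":[0,0,0],"claw":-1},
    {"slide":[0,0,0],"angular":[0,0,0],"claw":-1},
    {"slide":[0,0,0],"angular":[0,0,0],"claw":-1}
  ],
  "squeeze": 50
}}

```text
time: 7.85
ee_pos: [0.5556, -0.1516, 0.1137]
tcp_rot: [-180.0, 0.0, -167.4]
wrist_force: [0.3, -0.6, 3.6]
opening: 0.0072
grasp_force: 52.4
```

Call:
{"name": "play_rows", "arguments": {
  "increments": [
    {"slide":[0,0,-10],"angular":[0,0,0],"claw":-1},
    {"slide":[0,0,-20],"angular":[0,0,0],"claw":-1},
    {"slide":[0,0,-20],"angular":[0,0,0],"claw":-1},
    {"slide":[0,0,-20],"angular":[0,0,0],"claw":-1},
    {"slide":[0,0,-20],"angular":[0,0,0],"claw":-1},
    {"slide":[0,0,-20],"angular":[0,0,0],"claw":-1},
    {"slide":[0,0,-20],"angular":[0,0,0],"claw":-1},
    {"slide":[0,0,0],"angular":[0,0,0],"claw":-1}
  ]
}}

```text
time: 8.65
ee_pos: [0.5559, -0.1514, 0.246]
tcp_rot: [-179.9, 0.2, -167.4]
wrist_force: [-0.9, -0.5, -3.6]
opening: 0.0068
grasp_force: 51.6
```

Call:
{"name": "play_rows", "arguments": {
  "increments": [
    {"slide":[-7,34.3,0],"angular":[0,0,0],"claw":-1},
    {"slide":[-7,34.3,0],"angular":[0,0,0],"claw":-1},
    {"slide":[-7,34.3,0],"angular":[0,0,0],"claw":-1},
    {"slide":[-7,34.3,0],"angular":[0,0,0],"claw":-1},
    {"slide":[-7,34.3,0],"angular":[0,0,0],"claw":-1},
    {"slide":[-7,34.3,0],"angular":[0,0,0],"claw":-1},
    {"slide":[-7,34.3,0],"angular":[0,0,0],"claw":-1},
    {"slide":[-7,34.3,0],"angular":[0,0,0],"claw":-1}
  ]
}}

```text
time: 9.45
ee_pos: [0.5494, 0.1301, 0.2419]
tcp_rot: [180.0, -0.1, -167.4]
wrist_force: [0.5, 0.4, -3.7]
opening: 0.0068
grasp_force: 51.3
```

Call:
{"name": "play_rows", "arguments": {
  "increments": [
    {"slide":[0,0,0],"angular":[0,0,3],"claw":-1},
    {"slide":[0,0,0],"angular":[0,0,4.6],"claw":-1},
    {"slide":[0,0,0],"angular":[0,0,4.6],"claw":-1},
    {"slide":[0,0,0],"angular":[0,0,3],"claw":-1},
    {"slide":[0,0,0],"angular":[0,0,0],"claw":-1},
    {"slide":[0,0,0],"angular":[0,0,0],"claw":-1}
  ]
}}

```text
time: 10.05
ee_pos: [0.5498, 0.1286, 0.2424]
tcp_rot: [-180.0, -0.1, 177.5]
wrist_force: [1.0, 0.1, -2.3]
opening: 0.0068
grasp_force: 51.3
```

```bash
python3 - <<'E'
from m import *
o=bot.get_obs();print(o['ee_pos'].round(4),o['tcp_rot'].round(2),o['q'].round(1),o['opening'],o['grasp_force'])
i=bot.camera_info('wrist');np.save('w3info.npy',i,allow_pickle=True);snap('wrist','w3')
E
```

```text
[0.5498 0.1286 0.2424] [-1.7998e+02 -7.0000e-02  1.7752e+02] [13.2  6.9 11.3 94.5  0.  15.6] 0.006763041916835464 51.34456157684326
```

View pics/w3.png

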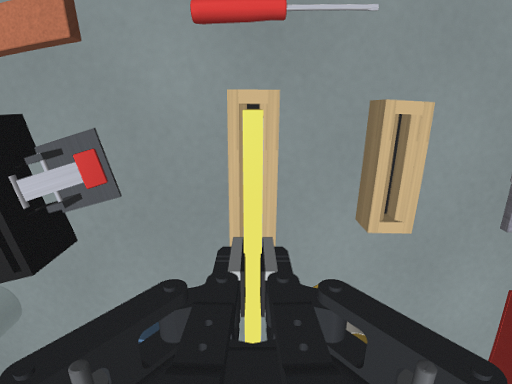

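The plate spans v = 110 to 342 at u ≈ 253, directly over the long cradle, whose near top edge is at v ≈ 90, u = 227–280.

```bash
python3 - <<'E'
from m import *
i=np.load('w3info.npy',allow_pickle=True).item()
im=cv2.imread('pics/w3.png');H=cv2.cvtColor(im,cv2.COLOR_BGR2HSV)
m=(H[...,0]>24)&(H[...,0]<36)&(H[...,1]>90)&(H[...,2]>150)
P=np.concatenate(blobs(m,30,(235,90,270,360)));r=P[(P[:,1]>125)&(P[:,1]<225)]
print(P.min(0),P.max(0))
a=np.polyfit(r[:,1],r[:,0],1);print(a)
z=.246
e=[onz(i,np.polyval(a,v),v,z)[:2] for v in(P[:,1].min()-.5,P[:,1].max()+.5)]
print('plate',e,np.mean(e,0),np.linalg.norm(e[1]-e[0]))
L,R=onz(i,227.3,90,.045),onz(i,280,90,.045);print('cradle near edge',L,R)
L,R=onz(i,229.5,210,.045),onz(i,277.2,210,.045);print('cradle mid',L,R, (L+R)/2)
print(onz(i,226.8,90,.045)[:2]/2+onz(i,280,90,.045)[:2]/2+95*np.array([.999,-.044])/1000)
E
```

```text
[242. 110.] [263. 342.]
[-3.94832530e-03  2.53092699e+02]
plate [array([0.47649746, 0.13133841]), array([0.58804583, 0.12618269])] [0.53227165 0.12876055] 0.11166745620058935
cradle near edge [0.45688705 0.10670092 0.045     ] [0.45915494 0.16047873 0.045     ]
cradle mid [0.58620826 0.10084397 0.045     ] [0.5885281  0.15498193 0.045     ] [0.58736818 0.12791295 0.045     ]
[0.55291407 0.12915457]
```

Call:
{"name": "play_rows", "arguments": {
  "increments": [
    {"slide":[-1.4,1.5,15],"angular":[0,0,0],"claw":-1},
    {"slide":[0,0,25],"angular":[0,0,0],"claw":-1},
    {"slide":[0,0,25],"angular":[0,0,0],"claw":-1},
    {"slide":[0,0,25],"angular":[0,0,0],"claw":-1},
    {"slide":[0,0,25],"angular":[0,0,0],"claw":-1},
    {"slide":[0,0,15],"angular":[0,0,0],"claw":-1},
    {"slide":[0,0,0],"angular":[0,0,0],"claw":-1},
    {"slide":[0,0,0],"angular":[0,0,0],"claw":-1}
  ]
}}

```text
time: 10.9
ee_pos: [0.5516, 0.1301, 0.1136]
tcp_rot: [180.0, 0.0, 177.4]
wrist_force: [0.6, -0.0, -2.3]
opening: 0.0068
grasp_force: 51.3
```

Call:
{"name": "play_rows", "arguments": {
  "increments": [
    {"slide":[0,0,5],"angular":[0,0,0],"claw":-1},
    {"slide":[0,0,5],"angular":[0,0,0],"claw":-1},
    {"slide":[0,0,5],"angular":[0,0,0],"claw":-1},
    {"slide":[0,0,5],"angular":[0,0,0],"claw":-1},
    {"slide":[0,0,0],"angular":[0,0,0],"claw":-1}
  ]
}}

```text
time: 11.4
ee_pos: [0.5511, 0.13, 0.0924]
tcp_rot: [-180.0, -0.1, 177.4]
wrist_force: [-0.2, 1.3, -2.6]
opening: 0.0068
grasp_force: 51.3
```

Call:
{"name": "play_rows", "arguments": {
  "increments": [
    {"slide":[0,0,4],"angular":[0,0,0],"claw":-1},
    {"slide":[0,0,4],"angular":[0,0,0],"claw":-1},
    {"slide":[0,0,4],"angular":[0,0,0],"claw":-1},
    {"slide":[0,0,0],"angular":[0,0,0],"claw":-1}
  ]
}}

```text
time: 11.8
ee_pos: [0.5511, 0.13, 0.0805]
tcp_rot: [-180.0, -0.1, 177.4]
wrist_force: [-0.1, 0.6, -2.4]
opening: 0.0068
grasp_force: 51.3
```

Call:
{"name": "play_rows", "arguments": {
  "increments": [
    {"slide":[0,0,2],"angular":[0,0,0],"claw":-1},
    {"slide":[0,0,0],"angular":[0,0,0],"claw":-1}
  ]
}}

```text
time: 12.0
ee_pos: [0.5515, 0.1301, 0.0791]
tcp_rot: [-180.0, -0.0, 177.4]
wrist_force: [-0.6, 0.4, -3.7]
opening: 0.0068
grasp_force: 51.3
```

Call:
{"name": "play_rows", "arguments": {
  "increments": [
    {"slide":[0,0,1.5],"angular":[0,0,0],"claw":-1},
    {"slide":[0,0,0],"angular":[0,0,0],"claw":-1}
  ]
}}

```text
time: 12.2
ee_pos: [0.5515, 0.1301, 0.0777]
tcp_rot: [-180.0, 0.0, 177.4]
wrist_force: [-0.0, -0.2, -2.9]
opening: 0.0067
grasp_force: 51.3
```

Call:
{"name": "play_rows", "arguments": {
  "increments": [
    {"slide":[0,0,1],"angular":[0,0,0],"claw":-1},
    {"slide":[0,0,1],"angular":[0,0,0],"claw":-1},
    {"slide":[0,0,0],"angular":[0,0,0],"claw":-1}
  ]
}}

```text
time: 12.5
ee_pos: [0.5516, 0.1302, 0.0775]
tcp_rot: [180.0, 0.1, 177.4]
wrist_force: [-6.5, -0.7, 10.3]
opening: 0.0069
grasp_force: 53.1
```

Call:
{"name": "play_rows", "arguments": {
  "increments": [
    {"slide":[0,0,1],"angular":[0,0,0],"claw":-1},
    {"slide":[0,0,0],"angular":[0,0,0],"claw":-1}
  ]
}}

```text
time: 12.7
ee_pos: [0.5516, 0.1302, 0.0775]
tcp_rot: [180.0, 0.1, 177.4]
wrist_force: [-8.9, -1.0, 17.5]
opening: 0.0066
grasp_force: 54.2
```

Floor contact is at the expected height (bottom ≈ 0.016). I'll unload the arm and then release gently.

Call:
{"name": "play_rows", "arguments": {
  "increments": [
    {"slide":[0,0,-2.5],"angular":[0,0,0],"claw":-1},
    {"slide":[0,0,0],"angular":[0,0,0],"claw":-0.75},
    {"slide":[0,0,0],"angular":[0,0,0],"claw":-0.7},
    {"slide":[0,0,0],"angular":[0,0,0],"claw":-0.5},
    {"slide":[0,0,0],"angular":[0,0,0],"claw":0},
    {"slide":[0,0,0],"angular":[0,0,0],"claw":0},
    {"slide":[0,0,0],"angular":[0,0,0],"claw":0}
  ],
  "squeeze": 20
}}

```text
time: 13.4
ee_pos: [0.5515, 0.1301, 0.0772]
tcp_rot: [-180.0, -0.0, 177.4]
wrist_force: [-0.4, 0.2, -0.4]
opening: 0.0425
grasp_force: 0.0
```

Call:
{"name": "play_rows", "arguments": {
  "increments": [
    {"slide":[0,0,-10],"angular":[0,0,0],"claw":0},
    {"slide":[0,0,-20],"angular":[0,0,0],"claw":0},
    {"slide":[0,0,-40],"angular":[0,0,0],"claw":0},
    {"slide":[0,0,-40],"angular":[0,0,0],"claw":0},
    {"slide":[0,0,-40],"angular":[0,0,0],"claw":0},
    {"slide":[0,0,-40],"angular":[0,0,0],"claw":0},
    {"slide":[45,0,0],"angular":[0,0,0],"claw":0},
    {"slide":[0,0,0],"angular":[0,0,0],"claw":0}
  ]
}}

```text
time: 14.2
ee_pos: [0.504, 0.1322, 0.2695]
tcp_rot: [180.0, 0.0, 177.5]
wrist_force: [-0.3, -0.3, -0.5]
opening: 0.0427
grasp_force: 0.0
```

```bash
python3 - <<'E'
from m import *
o=bot.get_obs();print(o['ee_pos'].round(4),o['wrist_force'].round(1))
i=bot.camera_info('wrist');a=snap('wrist','w4')[:,:,::-1];b=snap('scene','s4')[:,:,::-1]
cv2.imwrite('pics/v4.png',cv2.resize(np.hstack([a,b]),(800,300),interpolation=3))
H=cv2.cvtColor(a,cv2.COLOR_BGR2HSV)
m=(H[...,0]>24)&(H[...,0]<36)&(H[...,1]>90)&(H[...,2]>150)
for P in blobs(m,200,(0,0,512,384)): print(P.mean(0),P.min(0),P.max(0),axisfit(i,P,.08))
E
```

```text
[0.504  0.1322 0.2695] [-0.3 -0.3 -0.5]
[251.78749 215.92233] [248. 155.] [255. 280.] (array([553.1, 128.8]), np.float32(150.1), np.float32(8.2), np.float32(177.66))
```

View pics/v4.png

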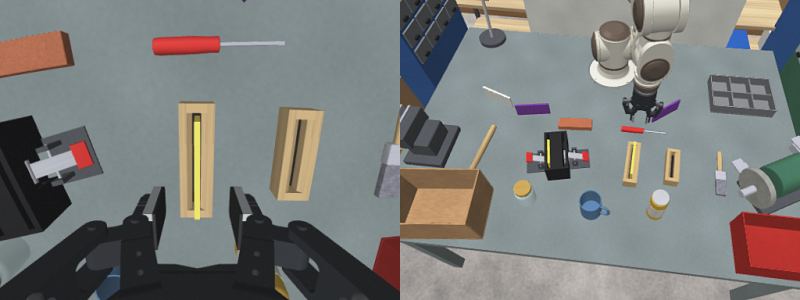

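The plate's top edge fits 150.1 mm at z = 0.08, so it's fully down. Its centre (553,129) matches the long cradle, and the shorter plate and bystanders look unmoved.

```bash
python3 -c "
from workcell import bot
print(bot.job_done())"
```

```text
the job is handed in; nothing more can be done
None
```

I handed the job in at about 14 s of the 51 s allowed: the longer plate stands released, upright and fully down in the long cradle, about 1 mm from its measured centre, and the shorter plate and bystanders look unmoved in the last pictures (no verdict came back).

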